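# Pack the iron foot below and the wooden rosette on top

## Task

Pack the stand kit into the open metal box, heaviest part lowest: first set the dark cast-iron foot (not its red wooden pattern) down flat on the box floor, in the middle and lying lengthways, and let go of it. Then set the light natural-wood rosette (not the white plaster one), knob up, centred on top of the iron foot. Set both parts down gently rather than dropping them.

Things in the scene. Friction and masses are not known exactly. Their poses are not given: they have to be found in the camera images.
- box_floor (a point): Centre of the inner floor of the open sheet-metal box, which is fixed to the bench. Bright aluminium, outside 218 (x) x 168 (y) x 70 mm high, walls and floor 4 mm thick, so inside 210 x 160 mm and 66 mm deep. This point is on the upper face of the floor, 4 mm above the bench; x runs along the box's long side, z up.
- foot_center (a point): Dark grey cast-iron foot, the heavy part (about 0.65 to 0.92 kg), loose and upright on the bench. A solid block 90 (x) x 50 (y) x 45 (z) mm with a flat top, and at each end in x a low bolting lug 12 mm high and 44 mm wide, 130 mm long in all. The point is its centre, 22.5 mm above its underside; x runs lengthways, z up. Grip the block across y (50 mm). A wooden pattern of the same shape, painted red, also lies on the bench; it is not part of this kit.
- rosette_center (a point): Natural light-wood rosette, the light part (about 0.07 kg), loose on the bench, knob up. A round disc of 100 mm diameter and 12 mm thick with darker carved petals and, on its middle, a round knob 30 mm in diameter that rises from 12 to 42 mm above the underside. The point is on its axis 21 mm above its underside; z points up through the knob. Grip it by the knob. A white plaster rosette of the same shape also lies on the bench; it is not part of this kit.
Mind the look-alikes: they are no part of the job. Of the things that look like the part that bears foot_center, take the one that is farthest from the robot's base at the start.

How it is judged:
On the way, in this order (a step that is already met when the one before it is completed fails the run):
1. the iron foot lies flat on the box floor, in the middle and lengthways, let go (horizontal distance between foot_center and box_floor below 0.025 m and z of foot_center in the frame of box_floor below 0.03 m and angle between foot_center's own z axis and vertical below 0.17 rad and angle between the x axis of foot_center and the x axis of box_floor, either way round below 0.26 rad and contact force between the fingers and foot below 0.1 N), for 0.2 s.
2. the wooden rosette rests on top of the foot, knob up and centred, let go (horizontal distance between rosette_center and foot_center below 0.02 m and z of rosette_center in the frame of foot_center between 0.035 and 0.052 m and angle between rosette_center's own z axis and vertical below 0.17 rad and contact force between the fingers and rosette below 0.1 N), for 0.2 s.
At the end, for the whole second after the job is handed in: The iron foot lies flat on the box floor (within 10 degrees of level), its centre within 25 mm of the box's middle and its length within 15 degrees of the box's long side; the wooden rosette rests on top of it, knob up within 10 degrees, its axis within 20 mm of the foot's centre; both are at rest (horizontal distance between foot_center and box_floor below 0.025 m and z of foot_center in the frame of box_floor below 0.03 m and angle between each of foot_center, rosette_center's own z axis and vertical below 0.17 rad and angle between the x axis of foot_center and the x axis of box_floor, either way round below 0.26 rad and horizontal distance between rosette_center and foot_center below 0.02 m and z of rosette_center in the frame of foot_center between 0.035 and 0.052 m and linear speed of each of foot, rosette below 0.02 m/s); the robot touches nothing.
It fails at once if the iron foot is dropped into the box (it falls faster than 0.7 m/s close above the box floor) (horizontal distance between foot_center and box_floor below 0.08 m and z of foot_center in the frame of box_floor below 0.045 m and linear speed of foot above 0.7 m/s).
It fails at once if the rosette is dropped (it falls faster than 0.7 m/s close above the packed foot) (horizontal distance between rosette_center and foot_center below 0.05 m and z of rosette_center in the frame of foot_center below 0.065 m and linear speed of rosette above 0.7 m/s).
It also fails if it takes over 56 s, if anything falls off the work surface, if the arm or the gripper's body presses on something with over 40 N, if the wrist force passes 120 N, or if a joint passes its speed limit or range.

## Robot

A 7-joint arm with a two-finger parallel gripper is mounted at the origin on the work surface. World frame = base frame: x ahead of the robot, y to its left, z up, the work surface at z = 0. Lengths are in m, angles in rad, forces in N, time in s.
With the tool pointing down it reaches from about 0.425 to 0.95 m from the base axis. Payload 4.7 kg.
Tool frame: the origin (TCP) lies at the very end of the fingers, on their centre line; the grasp point (between the pads) lies 19 mm behind it; z points along the fingers, y is the direction in which the jaws open and shut (so a half turn about z gives the same grasp; the last joint's range is limited). The gripper opens to 87 mm and grips with 3 to 60 N. Pads are 19 mm wide; open, the fingers measure 117 mm over their backs; the gripper's body (75 mm by 190 mm) begins 51 mm behind the grasp point.
Start: joints at [1.256, 0.469, -0.049, 1.532, 0.024, 1.141, -0.082], TCP at [0.19, -0.648, 0.223] pointing down, gripper open.
Joint ranges: [-2.59, 2.59], [-0.33, 1.99], [-1.39, 1.29], [0.1, 2.45], [-1.04, 4.18], [0.21, 1.99], [-2.66, 2.66]. Speed limits (rad/s): [2.57, 2.57, 3.14, 3.14, 3.14, 3.14, 3.14].

## Interface

Orientations are given as a 3x3 rotation matrix whose columns are the frame's x, y, z axes.
In Python, from bench import * gives the robot as it stands.
- The arm moves only by the shell command python3 -m inch 'ROWS' [OPENING]. ROWS is JSON, a list of rows, each an object of numbers: "x", "y", "z": the shift along the tool's x, y, z in cm; "yaw": the turn about the tool's z in degrees. In form: [{"x": .., "y": .., "z": .., "yaw": ..}, ...]. A call has 1 to 8 rows; each row shifts and turns the commanded pose from where the row before left it, along the tool's axes as they then stand; what a row does not reach is not made up. A row lasts 1/10 s, in which the tool goes at most 50 mm and 8.59 degrees, less where a joint would pass 70% of its speed; a pose out of reach is approached as far as the arm can. A call with a gripper value outside its range is refused whole. OPENING is the closure, from -1 (fully open) to 1 (shut), set as the call begins (- or left out, the last holds). The fingers move at their own pace and stop on an object; the grip force is fixed at half the most. Time passes only in rows, so rows that do not move let the fingers close. It gives the time, the measured TCP pose, the force and the opening at its end, in the units of the state.
- sense(): the state, without advancing time (a new reading comes with each control period).
- camera(name): name is "scene" or "top" or "wrist"; returns a dict with "pixels" (420x560x3 uint8, blue, green, red), "fx", "fy", "cx", "cy" (pixels), "R" (3x3) and "t" (3): a world point X has camera coordinates R X + t; the wrist camera has in their place "hand_eye" (4x4, takes a point from camera to tool coordinates, whose origin is the TCP and whose axes are the flange's). Camera axes: x right, y down, z forward; pixel columns grow to the right and rows downward; lengths in m; the calibration is good to about 2 mm. A picture is of the moment at which its call begins: read the wrist's pose just before it. There is no depth.
- close_job(): hands the job in, once; it reports no verdict.
The state is a dict: "time_s": time; "joint_pos": joint angles; "dq": joint speeds; "joint_torque": joint torques, N m; "ee_pos": TCP position; "eef_rot": TCP orientation; "wrist_force": force on the tool from outside, world axes, zero at the start; "wrist_torque": the same for the moment, N m; "grip_width": finger opening in m.
Only numpy, scipy, OpenCV 4.12 (cv2) and the standard library are available. Lean on these libraries where they do the work, as an engineer would, in place of code of your own. Each camera call takes 0.05 s, during which the arm holds its last target. There are 200 camera calls.

## Working session

There is one attempt and no reset: what is moved stays moved. The work goes in short steps, Python scripts to look and compute and a shell command to move; the robot and the scene stay as the last step left them, time stands still between calls to the robot, and variables do not carry over. Pictures are saved under pics/ and viewed, about 8 in all and at most 12, crops included, and the job is handed in when it is done.

```bash
ls; mkdir -p pics; cat > h.py <<'E'
from bench import *
import numpy as np, cv2
def grab(n):
    s=sense(); c=camera(n); c['s']=s
    c['img']=np.array(c['pixels'],np.uint8)
    K=np.array([[c['fx'],0,c['cx']],[0,c['fy'],c['cy']],[0,0,1.]])
    if n=='wrist':
        T=np.eye(4);T[:3,:3]=np.array(s['eef_rot']);T[:3,3]=s['ee_pos']
        M=np.linalg.inv(T@np.array(c['hand_eye'])); R,t=M[:3,:3],M[:3,3]
    else: R,t=np.array(c['R']),np.array(c['t'])
    c['K'],c['Rw'],c['tw']=K,R,t
    return c
def ray(c,u,v):
    d=c['Rw'].T@np.linalg.inv(c['K'])@np.array([u,v,1.]); o=-c['Rw'].T@c['tw']
    return o,d/np.linalg.norm(d)
def plane(c,u,v,z):
    o,d=ray(c,u,v); return o+d*(z-o[2])/d[2]
def proj(c,X):
    p=c['K']@(c['Rw']@np.array(X)+c['tw']); return p[:2]/p[2]
def tri(a,b):
    (o1,d1),(o2,d2)=a,b
    k=np.linalg.lstsq(np.c_[d1,-d2],o2-o1,rcond=None)[0]
    p,q=o1+k[0]*d1,o2+k[1]*d2
    return (p+q)/2,np.linalg.norm(p-q)
E
python3 - <<'E'
from h import *
s=sense(); print(s['time_s'],s['eef_rot'],s['wrist_force'])
for n in('top','scene'):
    c=grab(n); cv2.imwrite(f'pics/{n}0.png',c['img']); print(n,-c['Rw'].T@c['tw'],c['fx'])
    np.save(n+'0.npy',c,allow_pickle=True)
E
```

```text
pics
0.0 [[ 9.59418934e-01  2.81983771e-01 -6.79119375e-04]
 [ 2.81984562e-01 -9.59417107e-01  1.87641322e-03]
 [-1.22440672e-04 -1.99176755e-03 -9.99998009e-01]] [-0.22626168 -0.63825293  0.01516822]
top [ 0.36479698 -0.05669123  0.95940024] 453.594320318864
scene [ 0.77430079 -0.60469632  0.6316437 ] 382.6968123502016
```

View pics/top0.png

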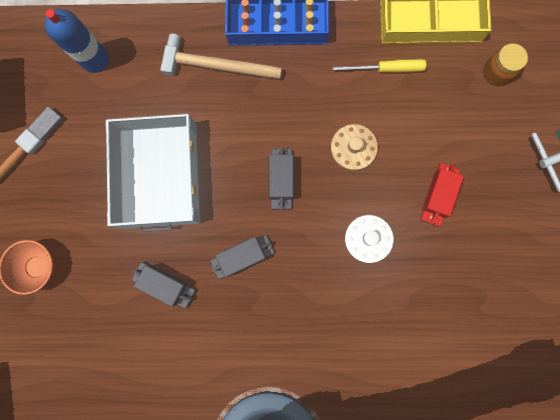

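View pics/scene0.png

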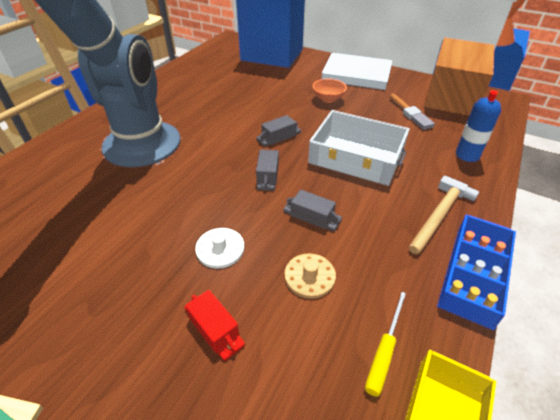

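Top view: there are three dark feet, at (281,180), (243,256) and (163,285), plus the red pattern at (444,195). The base is at about (267,410), so (281,180) is the farthest dark foot. The wooden rosette is at (355,147), the plaster one at (369,239), and the box at (152,172).

Next I'll measure, and confirm the choice in an enlarged crop.

```bash
python3 - <<'E'
from h import *
T=np.load('top0.npy',allow_pickle=True).item();S=np.load('scene0.npy',allow_pickle=True).item()
for p in((281,180),(243,256),(163,285)):
    X=plane(T,*p,0.045); print('foot',X[:2],np.hypot(*X[:2]))
def up(c,x,y,w,h,k): return cv2.resize(c['img'][y:y+h,x:x+w],None,fx=k,fy=k,interpolation=cv2.INTER_CUBIC)
a=up(T,255,140,60,75,5);b=up(T,325,115,60,75,5)
cc=up(S,270,175,80,75,5);d=up(S,270,240,80,75,5)
e=np.vstack([np.hstack([a,cc]),]); f=np.hstack([b,d])
cv2.imwrite('pics/crop.png',cv2.resize(np.hstack([a,b]),None,fx=.0+1,fy=1))
cv2.imwrite('pics/crop2.png',cv2.resize(np.hstack([cc,d]),None,fx=1,fy=1))
full=np.vstack([cv2.resize(np.hstack([a,b]),(640,400)),cv2.resize(up(T,100,105,110,135,3),(640,200))])[:600]
g=np.hstack([cv2.resize(a,(240,300)),cv2.resize(b,(240,300)),cv2.resize(up(T,100,105,110,135,2),(244,300))])
h=np.hstack([cv2.resize(cc,(320,300)),cv2.resize(up(S,300,105,115,80,4),(404,300))])
g=cv2.resize(g,(724,300))
cv2.imwrite('pics/crop3.png',np.vstack([g,h]))
E
```

```text
foot [ 0.53332112 -0.02719139] 0.5340138425291481
foot [0.378795   0.04945262] 0.38200944121993635
foot [0.32143601 0.20963023] 0.3837524488376006
```

View pics/crop3.png

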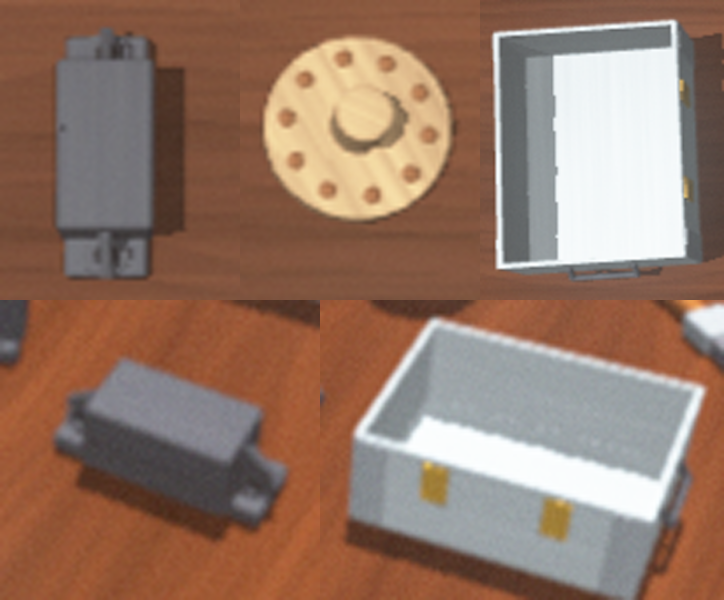

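The crop shows the far dark grey foot with its bolting lugs (it has a flat top and lies along x), the natural-wood rosette with knob, and the box. Now I'll triangulate the corners read from both views.

```bash
python3 - <<'E'
from h import *
np.set_printoptions(precision=4,suppress=True)
T=np.load('top0.npy',allow_pickle=True).item();S=np.load('scene0.npy',allow_pickle=True).item()
def go(name,a,b):
    P=[]
    for p,q in zip(a,b):
        X,g=tri(ray(T,*p),ray(S,*q)); P.append(X); print(name,X,'gap',round(g,4))
    P=np.array(P); print(name,'mean',P.mean(0)); return P
# order: -x-y, +x-y, +x+y, -x+y
F=go('foot',[(293.3,197.75),(293.7,154.5),(269.2,155),(269.2,197.75)],[(292,201.3),(328,213.8),(335,202),(300.3,190)])
B=go('box',[(194.6,223),(189.2,114.9),(106.3,120.8),(107.7,225.7)],[(310.3,141),(395.4,163.1),(409.1,128.5),(332.8,110.3)])
for P in(F,B):
    d=P[1]-P[0]+P[2]-P[3]; e=P[3]-P[0]+P[2]-P[1]
    print('yaw',np.degrees(np.arctan2(d[1],d[0])),'len',np.linalg.norm(d)/2,np.linalg.norm(e)/2)
for c,n,pts in((T,'top',[(281.3,176.3)]),):
    print('foot plane',plane(c,281.3,176.3,.045))
    print('box rim plane',[plane(c,*p,.07)[:2] for p in [(194.6,223),(189.2,114.9),(106.3,120.8),(107.7,225.7)]])
# rosette: knob top
for c,n,z in((T,'top',(325,115,60,75)),(S,'scene',(275,245,70,60))):
    hsv=cv2.cvtColor(c['img'],cv2.COLOR_BGR2HSV); x,y,w,h=z
    m=np.zeros(hsv.shape[:2],np.uint8); m[y:y+h,x:x+w]=(hsv[y:y+h,x:x+w,2]>165)*255
    k=max(cv2.findContours(m,cv2.RETR_EXTERNAL,cv2.CHAIN_APPROX_NONE)[0],key=cv2.contourArea)
    (u,v),ax,an=cv2.fitEllipse(cv2.convexHull(k)); print(n,'disc',u,v,ax,plane(c,u,v,.012))
print('knob plane',plane(T,356.2,143.2,.042))
E
```

```text
foot [ 0.5002 -0.0502  0.041 ] gap 0.0072
foot [ 0.5887 -0.052   0.0461] gap 0.0056
foot [ 0.5875 -0.0024  0.0394] gap 0.0008
foot [ 0.4993 -0.0018  0.0367] gap 0.0031
foot mean [ 0.5439 -0.0266  0.0408]
box [0.4486 0.1469 0.0654] gap 0.0108
box [0.6686 0.161  0.067 ] gap 0.0069
box [0.658  0.3323 0.0635] gap 0.0048
box [0.4415 0.3199 0.0641] gap 0.0046
box mean [0.5542 0.24   0.065 ]
yaw -0.7870553463912223 len 0.08842313179861291 0.049354619969131125
yaw 3.469979002151396 len 0.21861656558046733 0.1723859672657391
foot plane [ 0.541  -0.0278  0.045 ]
box rim plane [array([0.4436, 0.143 ]), array([0.6642, 0.1586]), array([0.6535, 0.3282]), array([0.439 , 0.3161])]
top disc 353.7423095703125 146.43663024902344 (45.389503479003906, 46.592159271240234) [ 0.6109 -0.1813  0.012 ]
scene disc 324.88275146484375 273.93145751953125 (58.8774528503418, 80.2636489868164) [ 0.6406 -0.1727  0.012 ]
knob plane [ 0.6099 -0.1825  0.042 ]
```

Measured values agree with the given sizes: block 88×49 mm, rim 219×172 mm, heights 41 and 65 mm. Foot is at about (0.541,-0.027) with yaw about 0; box is at (0.550,0.237) with yaw about 3.5°. Moving above the foot.

```bash
python3 -m inch '[{"x":3.2,"y":-3.1},{"x":3.2,"y":-3.1},{"x":3.2,"y":-3.1},{"x":3.2,"y":-3.1},{"x":3.2,"y":-3.1},{"x":3.2,"y":-3.1},{"x":3.2,"y":-3.1},{"x":3.2,"y":-3.1}]' -1; python3 -m inch '[{"x":3.2,"y":-3.1},{"x":3.2,"y":-3.1},{"x":3.2,"y":-3.1},{"x":3.2,"y":-3.1},{"x":3.2,"y":-3.1},{"x":3.2,"y":-3.1},{"x":3,"y":-3},{"x":1,"y":-1}]'; python3 -m inch '[{"yaw":5},{"yaw":6},{"yaw":5.5},{}]'
python3 - <<'E'
from h import *
c=grab('wrist'); np.save('w1.npy',c,allow_pickle=True); cv2.imwrite('pics/w1.png',c['img']); print(c['s']['ee_pos'],c['s']['eef_rot'],c['s']['joint_pos'],c['s']['wrist_force'])
for z in(.0,.045): print(proj(c,(.541,-.027,z)))
E
```

```text
[ 0.19013607 -0.64710929  0.22159463] [[ 9.59441353e-01  2.81907750e-01 -5.57223746e-04]
 [ 2.81908294e-01 -9.59439883e-01  1.68046020e-03]
 [-6.08879328e-05 -1.76938900e-03 -9.99998433e-01]] [ 1.25611307  0.46938205 -0.04856234  1.53356338  0.02408332  1.1410024
 -0.08229353] [ 0.43212441  0.17955048 -0.23456747]
[-332.43099902 -438.12283539]
[-453.22828805 -549.59472549]validation failed for argument at $[0]...
validation failed for argument at $[0]...
validation failed for argument at $[0]...
```

View pics/w1.png

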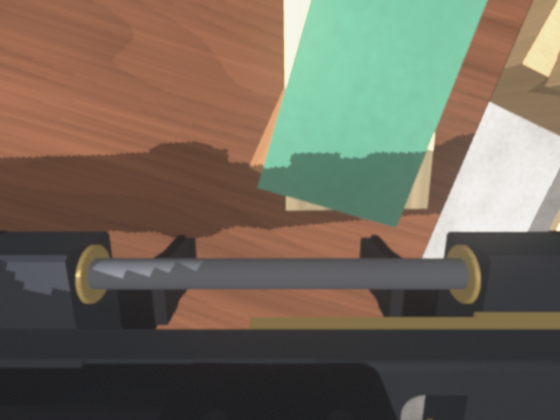

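The moves were refused because every row needs all four keys. The view shows only bare bench and papers near the start pose, so I'll resend with full rows.

```bash
python3 -m inch '[{"x":3.2,"y":-3.1,"z":0,"yaw":0},{"x":3.2,"y":-3.1,"z":0,"yaw":0},{"x":3.2,"y":-3.1,"z":0,"yaw":0},{"x":3.2,"y":-3.1,"z":0,"yaw":0},{"x":3.2,"y":-3.1,"z":0,"yaw":0},{"x":3.2,"y":-3.1,"z":0,"yaw":0},{"x":3.2,"y":-3.1,"z":0,"yaw":0},{"x":3.2,"y":-3.1,"z":0,"yaw":0}]' -1
```

```text
time_s: 0.95
ee_pos: [0.3665, -0.3357, 0.2225]
eef_rot: [[0.959, 0.282, -0.0], [0.282, -0.959, -0.0], [-0.0, 0.0, -1.0]]
wrist_force: [0.9, 0.5, 0.2]
grip_width: 0.0868
```

```bash
python3 -m inch '[{"x":3.2,"y":-3.1,"z":0,"yaw":0},{"x":3.2,"y":-3.1,"z":0,"yaw":0},{"x":3.2,"y":-3.1,"z":0,"yaw":0},{"x":3.2,"y":-3.1,"z":0,"yaw":0},{"x":3.2,"y":-3.1,"z":0,"yaw":0},{"x":3.2,"y":-3.1,"z":0,"yaw":0},{"x":3.2,"y":-3.1,"z":0,"yaw":0},{"x":3.1,"y":-3.0,"z":0,"yaw":0}]'
python3 -m inch '[{"x":0,"y":0,"z":0,"yaw":5},{"x":0,"y":0,"z":0,"yaw":6},{"x":0,"y":0,"z":0,"yaw":5.5},{"x":0,"y":0,"z":0,"yaw":0}]'
python3 - <<'E'
from h import *
c=grab('wrist'); np.save('w2.npy',c,allow_pickle=True); cv2.imwrite('pics/w2.png',c['img']); print(c['hand_eye'])
for z in(.0,.045): print(proj(c,(.541,-.027,z)))
E
```

```text
time_s: 1.75
ee_pos: [0.5416, -0.0269, 0.2225]
eef_rot: [[0.959, 0.282, -0.0], [0.282, -0.959, -0.0], [-0.0, 0.0, -1.0]]
wrist_force: [0.6, -0.2, 0.4]
grip_width: 0.087
time_s: 2.15
ee_pos: [0.5408, -0.0286, 0.2223]
eef_rot: [[1.0, -0.002, -0.001], [-0.002, -1.0, -0.0], [-0.001, 0.0, -1.0]]
wrist_force: [0.4, 0.3, -0.3]
grip_width: 0.0868
[[-2.64039017e-04 -9.69566123e-01 -2.44829459e-01  6.71459410e-02]
 [ 9.99999108e-01  6.46321750e-05 -1.33441437e-03  1.73642591e-04]
 [ 1.30962683e-03 -2.44829593e-01  9.69565240e-01 -1.61529273e-01]
 [ 0.00000000e+00  0.00000000e+00  0.00000000e+00  1.00000000e+00]]
[276.53955596 183.44050232]
[276.35910058 190.77289846]
```

View pics/w2.png

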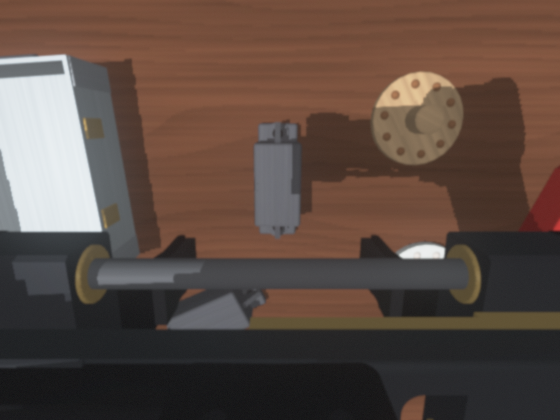

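The view is as expected: foot about centred between the fingers at (277,185), wooden rosette at (418,118), box on the left. I'll check the foot's end edges with a brightness profile.

```bash
python3 - <<'E'
from h import *
c=np.load('w2.npy',allow_pickle=True).item()
g=cv2.cvtColor(c['img'],cv2.COLOR_BGR2GRAY).astype(float)
p=g[:,262:272].mean(1); q=g[:,286:294].mean(1)
print([(v,int(p[v]),int(q[v])) for v in range(118,246,2)])
r=g[170:200].mean(0); print([(u,int(r[u])) for u in range(246,310)])
for dx in(-.045,.045):
  for z in (.012,.045): print(dx,z,proj(c,(.541+dx,-.027,z)))
E
```

```text
[(118, 91, 87), (120, 91, 78), (122, 81, 77), (124, 94, 91), (126, 111, 104), (128, 112, 102), (130, 112, 101), (132, 111, 103), (134, 111, 101), (136, 111, 96), (138, 101, 87), (140, 80, 71), (142, 66, 65), (144, 92, 84), (146, 111, 99), (148, 113, 102), (150, 113, 102), (152, 113, 101), (154, 113, 101), (156, 113, 102), (158, 113, 101), (160, 113, 101), (162, 113, 101), (164, 113, 101), (166, 113, 101), (168, 113, 101), (170, 113, 101), (172, 113, 101), (174, 113, 101), (176, 113, 101), (178, 113, 99), (180, 112, 96), (182, 113, 95), (184, 113, 95), (186, 112, 95), (188, 112, 95), (190, 112, 95), (192, 112, 96), (194, 112, 104), (196, 112, 109), (198, 112, 109), (200, 112, 109), (202, 112, 109), (204, 112, 109), (206, 111, 108), (208, 111, 108), (210, 111, 108), (212, 111, 108), (214, 111, 108), (216, 111, 108), (218, 111, 107), (220, 111, 108), (222, 110, 107), (224, 108, 106), (226, 107, 102), (228, 109, 103), (230, 109, 104), (232, 104, 101), (234, 92, 90), (236, 89, 88), (238, 89, 89), (240, 89, 92), (242, 90, 88), (244, 92, 88)]
[(246, 86), (247, 86), (248, 86), (249, 86), (25
[... 154 characters left out ...]
113), (264, 112), (265, 113), (266, 113), (267, 112), (268, 112), (269, 111), (270, 112), (271, 112), (272, 112), (273, 111), (274, 110), (275, 109), (276, 110), (277, 110), (278, 110), (279, 110), (280, 110), (281, 110), (282, 110), (283, 110), (284, 111), (285, 111), (286, 111), (287, 110), (288, 108), (289, 107), (290, 104), (291, 95), (292, 83), (293, 78), (294, 77), (295, 77), (296, 78), (297, 77), (298, 74), (299, 69), (300, 63), (301, 59), (302, 58), (303, 57), (304, 57), (305, 57), (306, 57), (307, 57), (308, 57), (309, 57)]
-0.045 0.012 [276.60539332 222.46816015]
-0.045 0.045 [276.48308295 231.18639647]
0.045 0.012 [276.37901227 145.74333296]
0.045 0.045 [276.22691583 147.68573712]
```

The foot is at about (0.545,-0.028), so I'll correct by +4 mm in x, descend to TCP z≈0.010 and grip.

```bash
python3 -m inch '[{"x":0.4,"y":0,"z":2,"yaw":0},{"x":0,"y":0,"z":4,"yaw":0},{"x":0,"y":0,"z":4,"yaw":0},{"x":0,"y":0,"z":4,"yaw":0},{"x":0,"y":0,"z":3,"yaw":0},{"x":0,"y":0,"z":2,"yaw":0},{"x":0,"y":0,"z":1.5,"yaw":0},{"x":0,"y":0,"z":0.7,"yaw":0}]'
python3 -m inch '[{"x":0,"y":0,"z":0,"yaw":0},{"x":0,"y":0,"z":0,"yaw":0},{"x":0,"y":0,"z":0,"yaw":0},{"x":0,"y":0,"z":0,"yaw":0},{"x":0,"y":0,"z":0,"yaw":0},{"x":0,"y":0,"z":0,"yaw":0},{"x":0,"y":0,"z":0,"yaw":0},{"x":0,"y":0,"z":0,"yaw":0}]' 1
```

```text
time_s: 3.0
ee_pos: [0.5445, -0.0287, 0.0093]
eef_rot: [[1.0, -0.001, -0.002], [-0.001, -1.0, 0.0], [-0.002, -0.0, -1.0]]
wrist_force: [-0.2, -0.4, -0.4]
grip_width: 0.087
time_s: 3.8
ee_pos: [0.5453, -0.0284, 0.011]
eef_rot: [[1.0, -0.002, 0.001], [-0.002, -1.0, 0.0], [0.001, -0.0, -1.0]]
wrist_force: [-1.2, -0.3, 4.3]
grip_width: 0.0494
```

Gripped at 49.4 mm. Lifting gently.

```bash
python3 -m inch '[{"x":0,"y":0,"z":-0.5,"yaw":0},{"x":0,"y":0,"z":-1,"yaw":0},{"x":0,"y":0,"z":-1.5,"yaw":0},{"x":0,"y":0,"z":-2.5,"yaw":0},{"x":0,"y":0,"z":-3,"yaw":0},{"x":0,"y":0,"z":-3,"yaw":0},{"x":0,"y":0,"z":-2.5,"yaw":0},{"x":0,"y":0,"z":-1,"yaw":0}]'
python3 -m inch '[{"x":0.05,"y":-1.5,"z":0,"yaw":-0.5},{"x":0.05,"y":-3,"z":0,"yaw":-0.5},{"x":0.05,"y":-4,"z":0,"yaw":-0.5},{"x":0.05,"y":-4,"z":0,"yaw":-0.5},{"x":0,"y":-3,"z":0,"yaw":-0.5},{"x":0,"y":-2,"z":0,"yaw":-0.5},{"x":0,"y":-1,"z":0,"yaw":-0.5},{"x":0,"y":0,"z":0,"yaw":0}]'
python3 - <<'E'
from h import *
s=sense(); print(s['wrist_force'],s['ee_pos'])
for n in('top','scene','wrist'):
    c=grab(n); np.save(n+'3.npy',c,allow_pickle=True)
    if n=='wrist': w=c
    elif n=='scene': sc=c
cv2.imwrite('pics/w3.png',np.hstack([cv2.resize(w['img'],(480,360)),cv2.resize(sc['img'][60:260,240:420],(324,360))]))
E
```

```text
time_s: 4.6
ee_pos: [0.5463, -0.0286, 0.1638]
eef_rot: [[1.0, -0.002, 0.005], [-0.002, -1.0, -0.0], [0.005, 0.0, -1.0]]
wrist_force: [0.9, -0.2, -7.1]
grip_width: 0.0496
time_s: 5.4
ee_pos: [0.5416, 0.1583, 0.1594]
eef_rot: [[0.998, 0.063, -0.002], [0.063, -0.998, 0.0], [-0.002, -0.001, -1.0]]
wrist_force: [-0.4, -0.8, -7.9]
grip_width: 0.0498
[-0.39111542 -0.77292498 -7.93960052] [0.54164601 0.15829772 0.15941835]
```

View pics/w3.png

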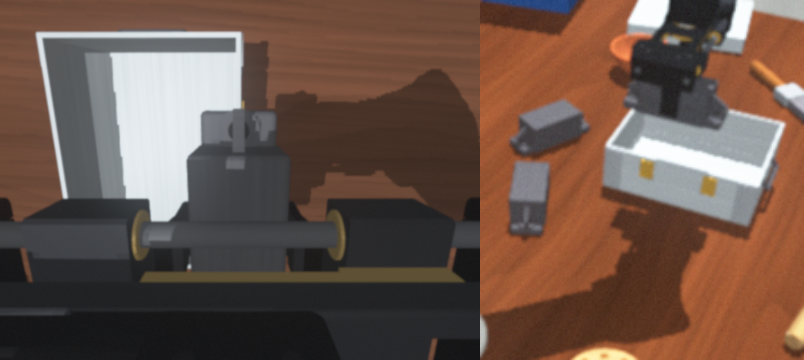

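The foot is held level (weight 8 N) to the -y side of the box. The box's +x rim corners are at (44,40) and (282,38) in the full wrist image. I'll cross-check the box position with them.

```bash
python3 - <<'E'
from h import *
np.set_printoptions(precision=4,suppress=True)
w=np.load('wrist3.npy',allow_pickle=True).item();T=np.load('top0.npy',allow_pickle=True).item();S=np.load('scene0.npy',allow_pickle=True).item()
a,b=plane(w,44.3,39.7,.07),plane(w,282.3,38.5,.07)
d=a-b; print(a,b,np.linalg.norm(d)); u=np.array([d[1],-d[0]])/np.linalg.norm(d[:2])
print('centre',(a+b)[:2]/2-u*.109,'yaw',np.degrees(np.arctan2(u[1],u[0])))
print(tri(ray(T,106.3,120.8),ray(w,44.3,39.7)),tri(ray(T,189.2,114.9),ray(w,282.3,38.5)))
print(proj(S,(.55,.237,.004)))
E
```

```text
[0.6586 0.3259 0.07  ] [0.669  0.1588 0.07  ] 0.16741897420952706
centre [0.555  0.2355] yaw 3.575906359807341
(array([0.6609, 0.3371, 0.0516]), np.float64(0.002933471695036677)) (array([0.6686, 0.1596, 0.063 ]), np.float64(0.004198930322177631))
[354.7036 153.7119]
```

```bash
python3 -m inch '[{"x":0.3,"y":-1.2,"z":0,"yaw":0},{"x":0.4,"y":-2,"z":0,"yaw":0},{"x":0.4,"y":-2,"z":0,"yaw":0},{"x":0.3,"y":-1.5,"z":0,"yaw":0},{"x":0.2,"y":-1,"z":0,"yaw":0},{"x":0,"y":0,"z":0,"yaw":0},{"x":0,"y":0,"z":0,"yaw":0}]'
python3 - <<'E'
from h import *
w=grab('wrist');sc=grab('scene')
np.save('wrist4.npy',w,allow_pickle=True)
cv2.imwrite('pics/w4.png',np.hstack([cv2.resize(w['img'],(480,360)),cv2.resize(sc['img'][60:260,240:420],(324,360))]))
E
```

```text
time_s: 6.25
ee_pos: [0.5544, 0.2332, 0.1603]
eef_rot: [[0.998, 0.058, -0.001], [0.058, -0.998, -0.001], [-0.001, 0.001, -1.0]]
wrist_force: [0.7, -0.9, -8.0]
grip_width: 0.0502
```

View pics/w4.png

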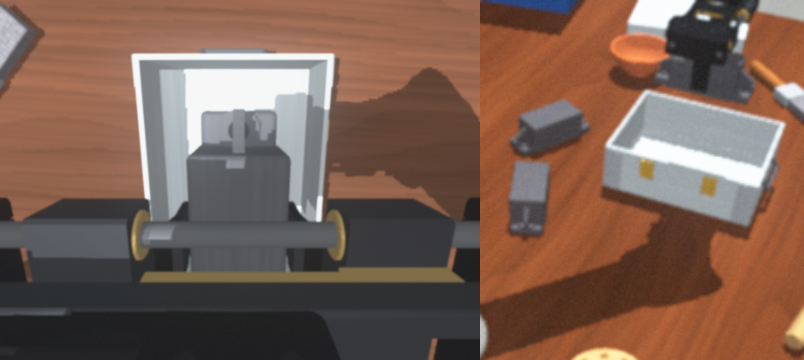

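The foot is centred over the box, with the rim's outer far corners at (155,65) and (390,64). A small check first, then lower.

```bash
python3 - <<'E'
from h import *
w=np.load('wrist4.npy',allow_pickle=True).item()
a,b=plane(w,155,65,.07),plane(w,390,64,.07); d=a-b; u=np.array([d[1],-d[0]])/np.linalg.norm(d[:2])
print(a,b,(a+b)[:2]/2-u*.109,np.degrees(np.arctan2(u[1],u[0])))
E
python3 -m inch '[{"x":0,"y":-0.2,"z":1.5,"yaw":0},{"x":0,"y":0,"z":2.5,"yaw":0},{"x":0,"y":0,"z":2.5,"yaw":0},{"x":0,"y":0,"z":2.0,"yaw":0},{"x":0,"y":0,"z":1.5,"yaw":0},{"x":0,"y":0,"z":1,"yaw":0},{"x":0,"y":0,"z":0.5,"yaw":0},{"x":0,"y":0,"z":0,"yaw":0}]'
```

```text
[0.6584816  0.32747195 0.07      ] [0.66895398 0.159051   0.07      ] [0.5549279  0.23649694] 3.5580610912686845
time_s: 7.15
ee_pos: [0.5543, 0.236, 0.0452]
eef_rot: [[0.998, 0.059, -0.0], [0.059, -0.998, -0.0], [-0.0, 0.0, -1.0]]
wrist_force: [-1.2, 0.1, -7.6]
grip_width: 0.0496
```

Centred to within about 1 mm at (0.5543,0.236), against a target of (0.555,0.2365). Lowering in small steps until contact.

```bash
python3 -m inch '[{"x":0,"y":0,"z":0.8,"yaw":0},{"x":0,"y":0,"z":0.7,"yaw":0},{"x":0,"y":0,"z":0.6,"yaw":0},{"x":0,"y":0,"z":0.4,"yaw":0},{"x":0,"y":0,"z":0.2,"yaw":0},{"x":0,"y":0,"z":0,"yaw":0}]'
python3 -m inch '[{"x":0,"y":0,"z":0.2,"yaw":0},{"x":0,"y":0,"z":0.1,"yaw":0},{"x":0,"y":0,"z":0,"yaw":0}]'
```

```text
time_s: 7.75
ee_pos: [0.5542, 0.2361, 0.0182]
eef_rot: [[0.998, 0.059, -0.0], [0.059, -0.998, -0.0], [-0.0, 0.0, -1.0]]
wrist_force: [-0.8, 0.2, -8.0]
grip_width: 0.0503
time_s: 8.05
ee_pos: [0.5543, 0.2361, 0.0155]
eef_rot: [[0.998, 0.059, -0.0], [0.059, -0.998, -0.0], [-0.0, 0.0, -1.0]]
wrist_force: [0.6, 0.1, -6.7]
grip_width: 0.0497
```

```bash
python3 -m inch '[{"x":0,"y":0,"z":0.1,"yaw":0},{"x":0,"y":0,"z":0,"yaw":0}]'
python3 -m inch '[{"x":0,"y":0,"z":0.1,"yaw":0},{"x":0,"y":0,"z":0,"yaw":0}]'
```

```text
time_s: 8.25
ee_pos: [0.5545, 0.2362, 0.0151]
eef_rot: [[0.998, 0.059, 0.0], [0.059, -0.998, -0.0], [0.0, 0.0, -1.0]]
wrist_force: [-0.8, -0.4, -2.9]
grip_width: 0.0497
time_s: 8.45
ee_pos: [0.5545, 0.2362, 0.0151]
eef_rot: [[0.998, 0.059, 0.001], [0.059, -0.998, -0.0], [0.001, 0.001, -1.0]]
wrist_force: [-4.1, -2.2, 4.9]
grip_width: 0.0498
```

The force reversed at TCP z=0.015, as expected for the 4 mm floor, so the foot is down. Releasing and rising.

```bash
python3 -m inch '[{"x":0,"y":0,"z":0,"yaw":0},{"x":0,"y":0,"z":0,"yaw":0},{"x":0,"y":0,"z":0,"yaw":0},{"x":0,"y":0,"z":0,"yaw":0},{"x":0,"y":0,"z":0,"yaw":0},{"x":0,"y":0,"z":0,"yaw":0}]' -1
python3 -m inch '[{"x":0,"y":0,"z":-0.5,"yaw":0},{"x":0,"y":0,"z":-2,"yaw":0},{"x":0,"y":0,"z":-3.5,"yaw":0},{"x":0,"y":0,"z":-4,"yaw":0},{"x":0,"y":0,"z":-4,"yaw":0},{"x":0,"y":0,"z":-3,"yaw":0},{"x":0,"y":0,"z":-1,"yaw":0},{"x":0,"y":0,"z":0,"yaw":0}]'
python3 - <<'E'
from h import *
w=grab('wrist');sc=grab('scene')
np.save('wrist5.npy',w,allow_pickle=True)
cv2.imwrite('pics/w5.png',np.hstack([cv2.resize(w['img'],(480,360)),cv2.resize(sc['img'][60:260,240:420],(324,360))]))
print(proj(w,(.5545,.236,.049)),sense()['wrist_force'])
E
```

```text
time_s: 9.05
ee_pos: [0.5544, 0.2362, 0.0135]
eef_rot: [[0.998, 0.059, 0.0], [0.059, -0.998, 0.0], [0.0, -0.0, -1.0]]
wrist_force: [0.5, 0.3, 0.3]
grip_width: 0.085
time_s: 9.85
ee_pos: [0.555, 0.2365, 0.1952]
eef_rot: [[0.998, 0.059, 0.003], [0.059, -0.998, 0.001], [0.003, -0.001, -1.0]]
wrist_force: [-0.4, -0.1, -0.8]
grip_width: 0.0872
[278.45060108 198.32019306] [-0.41997411  0.10999964 -1.20361525]
```

View pics/w5.png

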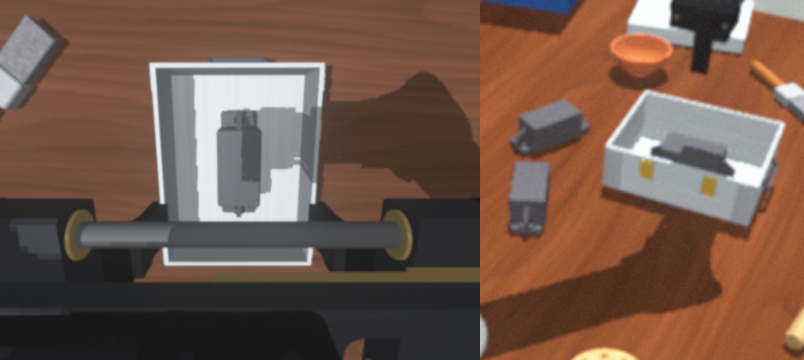

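The foot sits flat in the box middle, lengthways; its block spans about (253–304, 148–242) in full-image pixels. I'll check its x by profile, to know where the rosette goes.

```bash
python3 - <<'E'
from h import *
c=np.load('wrist5.npy',allow_pickle=True).item()
g=cv2.cvtColor(c['img'],cv2.COLOR_BGR2GRAY).astype(float)
p=g[:,258:268].mean(1); print([(v,int(p[v])) for v in range(124,256,2)])
for v0 in(165,225): r=g[v0-8:v0+8].mean(0); print(v0,[(u,int(r[u])) for u in range(246,312,2)])
R=np.array(c['s']['eef_rot'])
for dx in(-.045,.045):
  for z in (.016,.049): print(dx,z,proj(c,np.array([.5545,.236,z])+dx*R[:,0]))
s=sense(); X=np.array([.610,-.182,0])-s['ee_pos']; print('to rosette, tool cm',R.T@X*100)
E
```

```text
[(124, 235), (126, 233), (128, 209), (130, 141), (132, 130), (134, 131), (136, 131), (138, 131), (140, 131), (142, 131), (144, 131), (146, 127), (148, 107), (150, 87), (152, 106), (154, 123), (156, 127), (158, 126), (160, 126), (162, 125), (164, 126), (166, 125), (168, 125), (170, 125), (172, 125), (174, 125), (176, 125), (178, 124), (180, 124), (182, 124), (184, 124), (186, 124), (188, 124), (190, 124), (192, 123), (194, 123), (196, 123), (198, 123), (200, 123), (202, 123), (204, 123), (206, 123), (208, 122), (210, 122), (212, 122), (214, 122), (216, 122), (218, 121), (220, 121), (222, 121), (224, 121), (226, 121), (228, 121), (230, 121), (232, 121), (234, 120), (236, 120), (238, 119), (240, 118), (242, 131), (244, 134), (246, 148), (248, 213), (250, 229), (252, 229), (254, 229)]
165 [(246, 235), (248, 235), (250, 233), (252, 201), (254, 128), (256, 125), (258, 126), (260, 127), (262, 126), (264, 125), (266, 125), (268, 124), (270, 123), (272, 124), (274, 123), (276, 122), (278, 122), (280, 119), (282, 97), (284, 84), (286, 84), (288, 85), (290, 83), (292, 83), (294, 83), (296, 82), (298, 82), (300, 83), (302, 81), (304, 100), (306, 141), (308, 147), (310, 145)]
225 [(246, 234), (248, 234), (250, 234), (252, 223), (254, 148), (256, 120), (258, 121), (260, 122), (262, 122), (264, 120), (266, 121), (268, 121), (270, 120), (272, 120), (274, 119), (276, 117), (278, 117), (280, 119), (282, 119), (284, 119), (286, 119), (288, 118), (290, 117), (292, 118), (294, 117), (296, 117), (298, 118), (300, 115), (302, 113), (304, 167), (306, 183), (308, 183), (310, 188)]
-0.045 0.016 [278.42664067 231.87270921]
-0.045 0.049 [278.43423522 242.19078987]
0.045 0.016 [278.45682802 148.9409842 ]
0.045 0.049 [278.46815285 151.27062117]
to rosette, tool cm [ 3.12037863 42.02572634 19.18850855]
```

The profile edges (152–241) match the prediction (151–242), so the foot centre is (0.5545,0.236). On to the rosette.

```bash
python3 -m inch '[{"x":0.2,"y":2,"z":0,"yaw":0},{"x":0.3,"y":4.2,"z":0,"yaw":0},{"x":0.3,"y":4.5,"z":0,"yaw":0},{"x":0.3,"y":4.5,"z":0,"yaw":0},{"x":0.4,"y":4.5,"z":0,"yaw":0},{"x":0.4,"y":4.5,"z":0,"yaw":0},{"x":0.3,"y":4.5,"z":0,"yaw":0},{"x":0.3,"y":4.5,"z":0,"yaw":0}]'
python3 -m inch '[{"x":0.3,"y":4.5,"z":0,"yaw":0},{"x":0.3,"y":3,"z":0,"yaw":0},{"x":0,"y":1.3,"z":0,"yaw":0},{"x":0,"y":0,"z":0,"yaw":0},{"x":0,"y":0,"z":0,"yaw":0}]'
python3 - <<'E'
from h import *
w=grab('wrist'); np.save('wrist6.npy',w,allow_pickle=True)
print(w['s']['ee_pos'],[proj(w,(.61,-.182,z)) for z in(.012,.042)])
cv2.imwrite('pics/w6.png',cv2.resize(w['img'][80:260,180:400],None,fx=3,fy=3,interpolation=cv2.INTER_CUBIC))
E
```

```text
time_s: 10.75
ee_pos: [0.5976, -0.0957, 0.1911]
eef_rot: [[0.998, 0.059, -0.004], [0.059, -0.998, 0.001], [-0.004, -0.001, -1.0]]
wrist_force: [0.5, 0.0, 0.5]
grip_width: 0.0871
time_s: 11.25
ee_pos: [0.6096, -0.1787, 0.1926]
eef_rot: [[0.998, 0.061, -0.002], [0.061, -0.998, 0.002], [-0.002, -0.002, -1.0]]
wrist_force: [0.1, 0.4, -0.5]
grip_width: 0.0871
[ 0.60963753 -0.17874483  0.19256088] [array([281.27624669, 190.02053121]), array([281.50232351, 195.93328605])]
```

View pics/w6.png

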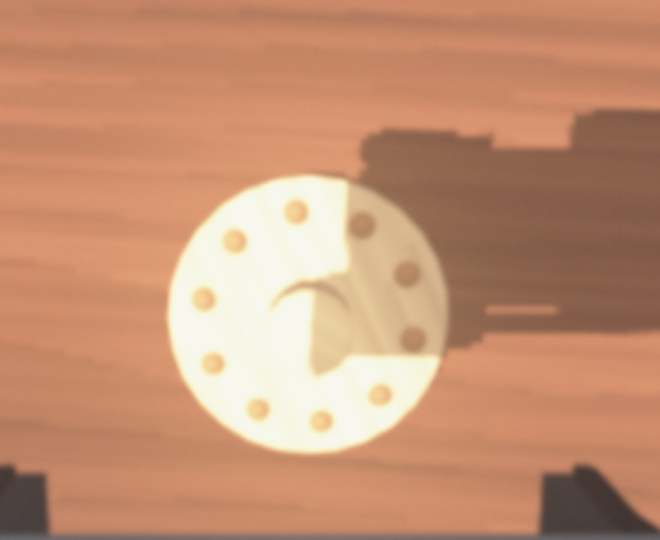

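The natural-wood rosette is at disc centre (282.7,184.7) with knob top centre about (283.7,190), between the fingers, with a few mm of x correction needed.

```bash
python3 - <<'E'
from h import *
c=np.load('wrist6.npy',allow_pickle=True).item();T=np.load('top0.npy',allow_pickle=True).item()
a=plane(c,282.7,184.7,.012);b=plane(c,283.7,190,.042);print(a,b)
print('knob tri',tri(ray(T,356.2,143.2),ray(c,283.7,190)),'disc tri',tri(ray(T,354.2,147),ray(c,282.7,184.7)))
s=sense();print(np.array(s['eef_rot']).T@((a+b)/2-s['ee_pos'])*100)
# sanity: same row check using foot in w2 style bias
E
```

```text
[ 0.61584848 -0.18314511  0.012     ] [ 0.61603787 -0.18376087  0.042     ]
knob tri (array([ 0.61345935, -0.18422873,  0.02892868]), np.float64(0.00022325963000582492)) disc tri (array([ 0.61332008, -0.18376256, -0.00171913]), np.float64(0.000614959629254925))
[ 0.5852083   0.60057234 16.59841498]
```

The wrist fix puts it at (0.616,-0.183). The top view differs by about 5 mm in x and has a poor height baseline, but the knob-to-disc difference of 31 mm agrees with the given 30 mm. Descending to TCP z≈0.017, above the disc.

```bash
python3 -m inch '[{"x":0.3,"y":0.3,"z":2,"yaw":0},{"x":0.25,"y":0.25,"z":3.5,"yaw":0},{"x":0,"y":0,"z":3.5,"yaw":0},{"x":0,"y":0,"z":3,"yaw":0},{"x":0,"y":0,"z":2.5,"yaw":0},{"x":0,"y":0,"z":1.5,"yaw":0},{"x":0,"y":0,"z":1,"yaw":0},{"x":0,"y":0,"z":0,"yaw":0}]'
python3 -m inch '[{"x":0,"y":0,"z":0.4,"yaw":0},{"x":0,"y":0,"z":0,"yaw":0}]'
```

```text
time_s: 12.1
ee_pos: [0.6155, -0.1853, 0.0228]
eef_rot: [[0.998, 0.06, -0.001], [0.06, -0.998, 0.001], [-0.001, -0.001, -1.0]]
wrist_force: [-0.2, 1.2, -0.3]
grip_width: 0.0869
time_s: 12.3
ee_pos: [0.6164, -0.1865, 0.0204]
eef_rot: [[0.998, 0.059, 0.001], [0.059, -0.998, -0.0], [0.001, 0.0, -1.0]]
wrist_force: [0.2, -0.2, 0.1]
grip_width: 0.0872
```

```bash
python3 -m inch '[{"x":0,"y":-0.3,"z":0.2,"yaw":0},{"x":0,"y":0,"z":0,"yaw":0},{"x":0,"y":0,"z":0,"yaw":0}]'
python3 -m inch '[{"x":0,"y":0,"z":0,"yaw":0},{"x":0,"y":0,"z":0,"yaw":0},{"x":0,"y":0,"z":0,"yaw":0},{"x":0,"y":0,"z":0,"yaw":0},{"x":0,"y":0,"z":0,"yaw":0},{"x":0,"y":0,"z":0,"yaw":0},{"x":0,"y":0,"z":0,"yaw":0},{"x":0,"y":0,"z":0,"yaw":0}]' 1
```

```text
time_s: 12.6
ee_pos: [0.6158, -0.1834, 0.0179]
eef_rot: [[0.998, 0.059, 0.001], [0.059, -0.998, -0.0], [0.001, 0.0, -1.0]]
wrist_force: [0.1, -0.6, 0.2]
grip_width: 0.0872
time_s: 13.4
ee_pos: [0.6157, -0.1835, 0.0176]
eef_rot: [[0.998, 0.059, 0.0], [0.059, -0.998, -0.0], [0.0, 0.0, -1.0]]
wrist_force: [0.5, 0.4, -0.6]
grip_width: 0.0307
```

Knob gripped at 30.7 mm. Lifting and carrying back to the box.

```bash
python3 -m inch '[{"x":0,"y":0,"z":-1,"yaw":0},{"x":0,"y":0,"z":-2.5,"yaw":0},{"x":0,"y":0,"z":-3.5,"yaw":0},{"x":0,"y":0,"z":-3.5,"yaw":0},{"x":0,"y":0,"z":-3,"yaw":0},{"x":0,"y":0,"z":-1.5,"yaw":0},{"x":0,"y":0,"z":0,"yaw":0}]'
python3 -m inch '[{"x":-0.2,"y":-2,"z":0,"yaw":0},{"x":-0.4,"y":-4,"z":0,"yaw":0},{"x":-0.4,"y":-4.2,"z":0,"yaw":0},{"x":-0.4,"y":-4.2,"z":0,"yaw":0},{"x":-0.4,"y":-4.2,"z":0,"yaw":0},{"x":-0.4,"y":-4.2,"z":0,"yaw":0},{"x":-0.4,"y":-4.2,"z":0,"yaw":0},{"x":-0.4,"y":-4.2,"z":0,"yaw":0}]'
python3 -m inch '[{"x":-0.3,"y":-4,"z":0,"yaw":0},{"x":-0.3,"y":-3.5,"z":0,"yaw":0},{"x":0,"y":-2.3,"z":0,"yaw":0},{"x":0,"y":-1.2,"z":0,"yaw":0},{"x":0,"y":0,"z":0,"yaw":0},{"x":0,"y":0,"z":0,"yaw":0},{"x":0,"y":0,"z":0,"yaw":0}]'
python3 - <<'E'
from h import *
w=grab('wrist');sc=grab('scene')
np.save('wrist7.npy',w,allow_pickle=True)
cv2.imwrite('pics/w7.png',np.hstack([cv2.resize(w['img'],(480,360)),cv2.resize(sc['img'][60:260,240:420],(324,360))]))
s=sense(); R=np.array(s['eef_rot'])
print(R.T@(np.array([.5545,.236,.0655])-s['ee_pos'])*100, s['wrist_force'])
z=s['ee_pos'][2]; print([proj(w,np.array(s['ee_pos'])+[0,0,h]) for h in(-.006,.024)])
E
```

```text
time_s: 14.1
ee_pos: [0.6171, -0.1837, 0.1703]
eef_rot: [[0.998, 0.059, 0.005], [0.059, -0.998, -0.001], [0.005, 0.002, -1.0]]
wrist_force: [-0.1, 0.9, -1.0]
grip_width: 0.0287
time_s: 14.9
ee_pos: [0.5656, 0.1273, 0.1655]
eef_rot: [[0.998, 0.059, -0.003], [0.059, -0.998, -0.001], [-0.003, 0.001, -1.0]]
wrist_force: [1.3, 0.5, -0.8]
grip_width: 0.0292
time_s: 15.6
ee_pos: [0.5553, 0.2332, 0.167]
eef_rot: [[0.998, 0.056, -0.001], [0.056, -0.998, -0.002], [-0.001, 0.002, -1.0]]
wrist_force: [0.5, -0.0, -0.4]
grip_width: 0.0291
[-0.06929487 -0.23546972 10.18674913] [ 1.3484694  -0.80639587 -1.47287258]
[array([276.62275137, 251.87592046]), array([276.45071777, 276.48528113])]
```

View pics/w7.png

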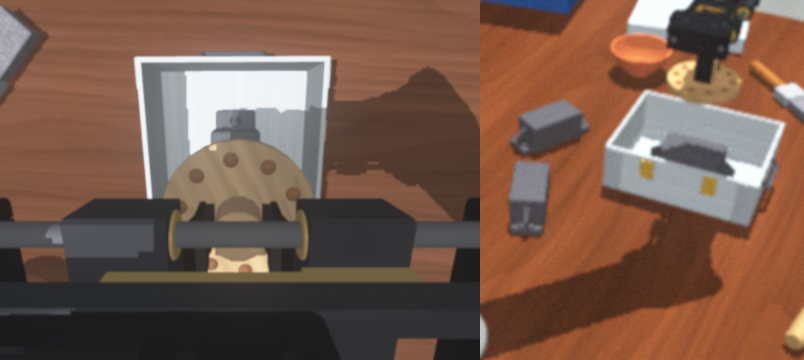

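The rosette hangs level over the foot; the disc spans x≈190–370 in full-image pixels, within 2 mm of the finger centre line. Lowering, slowly near contact (expected at TCP z≈0.0665).

```bash
python3 -m inch '[{"x":0,"y":-0.2,"z":1.5,"yaw":0},{"x":0,"y":0,"z":2.2,"yaw":0},{"x":0,"y":0,"z":2,"yaw":0},{"x":0,"y":0,"z":1.5,"yaw":0},{"x":0,"y":0,"z":1,"yaw":0},{"x":0,"y":0,"z":0.6,"yaw":0},{"x":0,"y":0,"z":0.3,"yaw":0},{"x":0,"y":0,"z":0,"yaw":0}]'
python3 -m inch '[{"x":0,"y":0,"z":0.2,"yaw":0},{"x":0,"y":0,"z":0.1,"yaw":0},{"x":0,"y":0,"z":0,"yaw":0}]'
```

```text
time_s: 16.5
ee_pos: [0.5549, 0.2378, 0.0766]
eef_rot: [[0.998, 0.059, 0.0], [0.059, -0.998, 0.0], [0.0, -0.0, -1.0]]
wrist_force: [-0.4, -0.1, -0.6]
grip_width: 0.0295
time_s: 16.8
ee_pos: [0.5549, 0.2377, 0.0738]
eef_rot: [[0.998, 0.059, 0.001], [0.059, -0.998, 0.0], [0.001, -0.0, -1.0]]
wrist_force: [1.1, -0.6, -0.4]
grip_width: 0.0293
```

```bash
python3 -m inch '[{"x":0,"y":0,"z":0.2,"yaw":0},{"x":0,"y":0,"z":0.2,"yaw":0},{"x":0,"y":0,"z":0.1,"yaw":0},{"x":0,"y":0,"z":0,"yaw":0},{"x":0,"y":0,"z":0,"yaw":0}]'
python3 -m inch '[{"x":0,"y":0,"z":0.1,"yaw":0},{"x":0,"y":0,"z":0.1,"yaw":0},{"x":0,"y":0,"z":0,"yaw":0},{"x":0,"y":0,"z":0,"yaw":0}]'
```

```text
time_s: 17.3
ee_pos: [0.5547, 0.2376, 0.0685]
eef_rot: [[0.998, 0.059, -0.0], [0.059, -0.998, -0.0], [-0.0, 0.0, -1.0]]
wrist_force: [-0.8, -0.5, -0.7]
grip_width: 0.0293
time_s: 17.7
ee_pos: [0.5548, 0.2377, 0.0666]
eef_rot: [[0.998, 0.059, 0.0], [0.059, -0.998, -0.0], [0.0, 0.0, -1.0]]
wrist_force: [0.3, 0.2, -0.1]
grip_width: 0.0294
```

```bash
python3 -m inch '[{"x":0,"y":0,"z":0.1,"yaw":0},{"x":0,"y":0,"z":0,"yaw":0},{"x":0,"y":0,"z":0,"yaw":0}]'
```

```text
time_s: 18.0
ee_pos: [0.5548, 0.2376, 0.0665]
eef_rot: [[0.998, 0.059, 0.0], [0.059, -0.998, -0.0], [0.0, 0.0, -1.0]]
wrist_force: [-2.7, -1.6, 6.2]
grip_width: 0.0291
```

Contact: +6 N at z=0.0665, as predicted. Releasing and rising straight up.

```bash
python3 -m inch '[{"x":0,"y":0,"z":0,"yaw":0},{"x":0,"y":0,"z":0,"yaw":0},{"x":0,"y":0,"z":0,"yaw":0},{"x":0,"y":0,"z":0,"yaw":0},{"x":0,"y":0,"z":0,"yaw":0},{"x":0,"y":0,"z":0,"yaw":0}]' -1
python3 -m inch '[{"x":0,"y":0,"z":-1,"yaw":0},{"x":0,"y":0,"z":-2,"yaw":0},{"x":0,"y":0,"z":-3.5,"yaw":0},{"x":0,"y":0,"z":-3.5,"yaw":0},{"x":0,"y":0,"z":-2.5,"yaw":0},{"x":0,"y":0,"z":-1,"yaw":0},{"x":0,"y":0,"z":0,"yaw":0},{"x":0,"y":0,"z":0,"yaw":0}]'
python3 - <<'E'
from h import *
w=grab('wrist');sc=grab('scene')
np.save('wrist8.npy',w,allow_pickle=True)
cv2.imwrite('pics/w8.png',np.hstack([cv2.resize(w['img'],(480,360)),cv2.resize(sc['img'][60:260,240:420],(324,360))]))
print([proj(w,(.5545,.236,z))*480/560 for z in(.061,.091)])
E
```

```text
time_s: 18.6
ee_pos: [0.5547, 0.2376, 0.0654]
eef_rot: [[0.998, 0.059, -0.0], [0.059, -0.998, -0.0], [-0.0, 0.0, -1.0]]
wrist_force: [-0.2, -0.3, -1.1]
grip_width: 0.0696
time_s: 19.4
ee_pos: [0.5541, 0.2371, 0.1995]
eef_rot: [[0.998, 0.059, -0.002], [0.059, -0.998, -0.001], [-0.002, 0.001, -1.0]]
wrist_force: [0.6, 0.2, -0.8]
grip_width: 0.0872
[array([239.05625517, 170.08389591]), array([239.160866  , 176.65189672])]
```

View pics/w8.png

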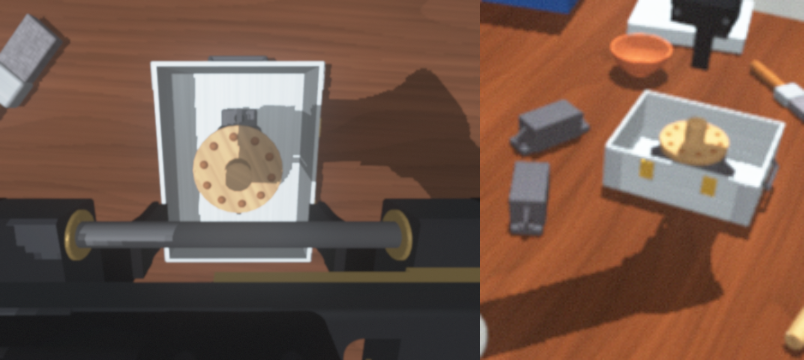

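The rosette lies flat, knob up. Its disc centre is at (238.5,168) in the picture, against (239,170) predicted for the foot's centre: about 2 mm off. The arm is clear, so I'm handing in.

```bash
python3 -c "
from bench import *
print(close_job())"
```

```text
the job is handed in; nothing more can be done
None
```

The kit is packed and handed in at about 19.5 s of the 56 s allowed; `close_job()` gave no verdict. I took the dark iron foot farthest from the base, set it flat and lengthways in the middle of the box, and let go. I then set the natural-wood rosette on top of it, knob up, and released it. Both parts were lowered in 1–2 mm steps until the wrist force showed contact.

- **Foot:** its centre measured about 1 mm from the box's middle, with its length within about 0.5° of the box's long side. It touched down at the height expected for the 4 mm floor.
- **Rosette:** it touched down at the expected height, and the last picture shows it flat, knob up, with its centre about 2 mm from the foot's. The arm was clear, about 0.2 m above the bench.
- **Disagreements:** the top and wrist cameras differed by about 4–6 mm in x for the foot, rosette and box, so I used the nearer wrist view. Heights from two views came out low: 1–13 mm for the rosette and the foot block, and up to 18 mm for one box corner. I worked from the given heights, which the touchdown heights bore out.
- **Refused moves:** my first set of moves was refused because rows lacked keys. The arm did not move and nothing was disturbed.

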